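Lap the washed plates in the drying tray and start the dryer

ROBOT

A 7-joint arm with a two-finger parallel gripper is mounted at the origin on the work surface. World frame = base frame: x ahead of the robot, y to its left, z up, the work surface at z = 0. Lengths are in m, angles in rad, forces in N, time in s.
With the tool pointing down it reaches from about 0.425 to 0.95 m from the base axis. Payload 4.7 kg.
Tool frame: the origin (TCP) lies midway between the tips of the shut fingers; the grasp point (between the pads) lies 19 mm behind it; z points along the fingers, y is the line along which they close (so a half turn about z gives the same grasp; the last joint's range is limited). The gripper opens to 87 mm and grips with 3 to 60 N. Pads are 19 mm wide; open, the fingers measure 117 mm over their backs; the gripper's body (75 mm by 190 mm) begins 51 mm behind the grasp point.
Start: joints at [1.304, 0.469, -0.049, 1.532, 0.024, 1.141, -0.082], TCP at [0.159, -0.656, 0.223] pointing down, gripper open.
Joint ranges: [-2.59, 2.59], [-0.33, 1.99], [-1.39, 1.29], [0.1, 2.45], [-1.04, 4.18], [0.21, 1.99], [-2.66, 2.66]. Speed limits (rad/s): [2.57, 2.57, 3.14, 3.14, 3.14, 3.14, 3.14].

INTERFACE

Orientations are given as a unit quaternion [x, y, z, w].
In Python, from plant import r gives the robot as it stands. The module is installed in compiled form; this text tells all that it offers.
- The arm moves only by the tool step_arm, never from a script. Its argument "moves" is a list that holds one entry, the list of rows, each a list of 7 numbers: the turn, a rotation vector about the tool's x, y, z scaled (see below), then the shift along the tool's x, y, z scaled (see below), then the gripper's target within -1 to 1 (shut at 1, half-way at 0, fully open at -1). In form: [[[ax, ay, az, x, y, z, gripper], ...]]. A call has 1 to 20 rows; each row shifts and turns the commanded pose from where the row before left it, along the tool's axes as they then stand; what a row does not reach is not made up. The controller multiplies each number of a shift by 0.025 m and each number of a turn by 6 degrees. A row lasts 1/10 s, in which the tool goes at most 50 mm and 8.59 degrees, less where a joint would pass 70% of its speed; a pose out of reach is approached as far as the arm can. A call with a number of a shift or a turn outside -1 to 1 is refused whole. A call with a gripper value outside its range is refused whole. The fingers move at their own pace and stop on an object; "newtons" is the grip in N (left out, the last holds). Time passes only in rows, so rows that do not move let the fingers close. It gives the time, the measured TCP pose, the force, the opening and the grip force at its end, in the units of the state.
- r.get_state(): the state, without advancing time (a new reading comes with each control period).
- r.snapshot(name): name is "scene" or "side" or "wrist"; returns the picture (400x640x3 uint8, blue, green, red); there is no depth.
- r.camera_info(name): a dict with "K" (3x3 intrinsics, pixels), "eye" and "attitude" of the camera in the world; the wrist camera has in their place "tool_from_camera" (4x4, takes a point from camera to tool coordinates, whose origin is the TCP and whose axes are the flange's). Camera axes: x right, y up, looking along -z (the intrinsics and any distortion apply to the point x, -y, -z); pixel columns grow to the right and rows downward; lengths in m; the calibration is good to about 2 mm. A picture is of the moment at which its call begins: read the wrist's pose just before it. camera_info takes no time and is no camera call.
- r.hand_in(): hands the job in; it is judged then, once.
Trained networks look in the newest picture that a camera, given by its name, has taken for a name from the list of things; names that differ only in an ending like _2 or _b are one class to them, and where a whole thing is asked for, a point or a joint stands for the part that bears it (a point fixed in the world has none). Each returns a list of dicts, best first, with "confidence" (0 to 1); they miss things now and then, are a little off and sometimes report something else, mostly with a low value. They report only what shows in the picture. A call takes as long as a camera call.
- r.look_for(query, camera): "centre" ([x, y, z] in m, in world coordinates, good to about 4 mm: the middle of the surface that is visible of it).
- r.tip_of(query, camera): "centre" ([x, y, z] in m, in world coordinates, good to about 4 mm: a listed point, or the origin of a listed thing).
The state is a dict: "time": time; "joint_positions": joint angles; "joint_velocities": joint speeds; "joint_efforts": joint torques, N m; "tool_pos": TCP position; "tool_rot": TCP orientation; "ft_force": force on the tool from outside, world axes, zero at the start; "moment": the same for the moment, N m; "gripper_width": finger opening in m; "gripper_force": force on a finger pad.
Only numpy, scipy, OpenCV 4.12 (cv2) and the standard library are available. Lean on these libraries where they do the work, as an engineer would, in place of code of your own. Each camera call takes 0.05 s, during which the arm holds its last target. There are 200 camera calls.

TASK

Lay the three washed porcelain plates in the drying tray like roof tiles, lengthwise along its middle: the largest flat on the tray floor and against the high end stop, the middle-sized one lapping over the largest's far end by about 18 mm with its other end on the tray floor, and the smallest lapping over the middle one in the same way; set them down, do not drop them. Then start the dryer: turn the winged knob on the control box clockwise to its stop, hold it there for half a second and let go so that it springs back. Leave the round dial and everything else on the bench as it is.

Things in the scene. Friction and masses are not known exactly. Their poses are not given: they have to be found in the camera images.
- tray: shallow aluminium drying tray, fixed to the bench, on the left or on the right. 225 mm long (its x, which points roughly to the robot's left), 140 mm wide (its y); walls 5 mm thick; the inner floor is 5 mm above the origin and measures 215 x 130 mm; rims 16 mm high, but the wall at the -x end is the end stop, 34 mm high. Origin: centre of its underside
- tray_stop (a point): middle of the foot of the end stop's inner face, at the height of the tray's inner floor (107.5 mm from the tray's centre towards its -x); axes as the tray's
- large_centre (a point): a plain white porcelain test plate, 80 mm long (its x), 44 mm wide (its y) and 6 mm thick (its z), about 52 g (varies by a third), loose, lying flat on the bench at the start at any yaw; this point is its centre (3 mm above its underside), axes along its length, width and thickness; turned end for end it is the same
- middle_centre (a point): a plain white porcelain test plate, 70 mm long (its x), 44 mm wide (its y) and 6 mm thick (its z), about 46 g (varies by a third), loose, lying flat on the bench at the start at any yaw; this point is its centre (3 mm above its underside), axes along its length, width and thickness; turned end for end it is the same
- small_centre (a point): a plain white porcelain test plate, 60 mm long (its x), 44 mm wide (its y) and 6 mm thick (its z), about 39 g (varies by a third), loose, lying flat on the bench at the start at any yaw; this point is its centre (3 mm above its underside), axes along its length, width and thickness; turned end for end it is the same
- plate_large: the body of the same plate; origin at the centre of its underside, same axes as the point at its centre
- plate_middle: the body of the same plate; origin at the centre of its underside, same axes as the point at its centre
- plate_small: the body of the same plate; origin at the centre of its underside, same axes as the point at its centre
- knob (a joint): turn of the spring-return start knob, rad: 0 at rest, 1.3 at its stop, growing as it turns clockwise seen from in front of the panel; the spring drives it back when let go; it takes about 0.03 N m to start and 0.14 N m at the stop
- ctrl: white control box, 170 x 170 mm, 115 mm high, fixed, on the left or right of the bench. Its sloping front panel faces the robot, 35 degrees from level, and carries the winged start knob and, to the robot's right of it, a low round dial. Origin: centre of its underside; its panel faces its -x
- knob_grip (a point): middle of the start knob's black wing, on the knob's axis, 26 mm out from the panel. The wing is a bar 42 mm long (x, at rest pointing up the slope) and 11 mm thick (y); it reaches 13 mm beyond this point and its foot, on a disc 46 mm across, is 17 mm below. z is the knob's axis, out of the panel, 35 degrees from straight up, leaning to the robot; x and y turn with the knob
- dial_mark (a point): white mark near the rim of the low round dial on the same panel, on the robot's right of the knob: 36 mm across, 12 mm high, 85 mm from the knob; this point lies 15 mm from the dial's axis on its face; not to be turned
- dish: shallow closed glass dish, 60 mm across, 12 mm high; a loose bystander; origin: centre of its underside
- flask: round glass flask standing on a cork ring, 62 mm across, 112 mm high; a loose bystander; origin: centre of its underside
- bottle: white plastic bottle, 56 mm across, 160 mm high; a loose bystander; origin: centre of its underside
- jar: small amber jar with black lid, 38 mm across, 55 mm high; a loose bystander; origin: centre of its underside
- stopper: rubber stopper, 32 mm across, 40 mm high; a loose bystander; origin: centre of its underside
- scoop: flat metal spatula lying on the bench beyond the work area; a loose bystander; origin: in its length
- funnel: yellow funnel standing mouth down, 100 mm across, 100 mm high; a loose bystander; origin: centre of its underside
- beaker: glass beaker, 70 mm across, 90 mm high; a loose bystander; origin: centre of its underside

How it is judged:
On the way, in this order (a step that is already met when the one before it is completed fails the run):
1. the three plates lie lapped in the tray, let go (y of large_centre in the frame of tray between -0.02 and 0.02 m and angle between the x axis of each of large_centre, middle_centre, small_centre and the x axis of tray, either way round below 0.3 rad and contact force between the fingers and plate_large below 0.05 N and y of middle_centre in the frame of tray between -0.02 and 0.02 m and contact force between the fingers and plate_middle below 0.05 N and y of small_centre in the frame of tray between -0.02 and 0.02 m and contact force between the fingers and plate_small below 0.05 N and x of large_centre in the frame of tray between -0.0695 and -0.053 m and z of large_centre in the frame of tray between 0.005 and 0.011 m and angle between large_centre's own z axis and vertical below 0.04 rad and horizontal distance between large_centre and middle_centre between 0.047 and 0.07 m and horizontal distance between middle_centre and small_centre between 0.037 and 0.06 m and angle between middle_centre's own z axis and vertical between 0.06 and 0.25 rad and angle between small_centre's own z axis and vertical between 0.06 and 0.28 rad and x of middle_centre in the frame of tray between -0.03 and 0.02 m and x of small_centre in the frame of tray between 0.01 and 0.08 m and z of middle_centre in the frame of tray between 0.008 and 0.02 m and z of small_centre in the frame of tray between 0.008 and 0.02 m), for 0.2 s.
2. the winged knob is held at its stop, the plates still lapped (all of step 1 and value of joint knob above 1.2 rad), for 0.3 s.
At the end, for the whole second after the job is handed in: Largest plate flat, within 14 mm of the end stop; each next plate overlaps the one before by 5 to 28 mm and leans on it (0.06 to 0.25 rad); all within 20 mm of the tray's centre line and 0.3 rad of its length, let go, at rest; winged knob sprung back to within 0.1 rad of rest (all of step 1 and linear speed of each of plate_large, plate_middle, plate_small below 0.02 m/s and value of joint knob below 0.1 rad); the robot touches nothing.
It fails at once if a plate is let fall from a height (a plate that no finger touches moves faster than 0.6 m/s) ((linear speed of plate_large above 0.6 m/s and contact force between the fingers and plate_large below 0.05 N) or (linear speed of plate_middle above 0.6 m/s and contact force between the fingers and plate_middle below 0.05 N) or (linear speed of plate_small above 0.6 m/s and contact force between the fingers and plate_small below 0.05 N)).
It fails at once if a bystander is shifted by more than 25 mm or knocked over (distance of any of dish, flask, bottle, jar, stopper, scoop, funnel, beaker from where it was at the start of the episode above 0.025 m or angle between any of dish, flask, bottle, jar, stopper, funnel, beaker's own z axis and vertical above 0.5 rad).
It fails at once if the round dial is turned (its mark moves by more than 5 mm) (distance of dial_mark from where it was at the start of the episode above 0.005 m).
It also fails if it takes over 72 s, if anything falls off the work surface, if the arm or the gripper's body presses on something with over 40 N, if the wrist force passes 120 N, or if a joint passes its speed limit or range.

## Working session

There is one attempt and no reset: what is moved stays moved. The work goes in short steps, Python scripts to look and compute and a tool call to move; the robot and the scene stay as the last step left them, time stands still between calls to the robot, and variables do not carry over. Pictures are saved under pics/ and viewed, at most 13 in all, crops included, and the job is handed in when it is done.

Besides the shell and the picture viewer there is one more tool, called after "Call:" as name(argument=value, ...), one argument or row to a line, values as JSON. step_arm: Moves the arm, as the interface text tells. Shifts and turns lie within -1 to 1; 1 stands for 0.025 m of shift or 6 degrees of turn. Its arguments: {"type":"object","properties":{"moves":{"type":"array"},"newtons":{"type":"number"}},"required":["moves"]}

```bash
mkdir -p pics
cat > h.py <<'E'
import numpy as np, cv2
from scipy.spatial.transform import Rotation as R
from plant import r
def find(f,q,c):
    return [(round(d['confidence'],2),np.round(d['centre'],4).tolist()) for d in f(q,c)[:3]]
def cam(name):
    i=r.camera_info(name);return i
E
python3 - <<'E'
from h import *
s=r.get_state();print(s)
for c in ("scene","side"):
    cv2.imwrite(f"pics/{c}0.png",r.snapshot(c)); print(c,r.camera_info(c))
print(r.camera_info("wrist"))
for q in "tray tray_stop large_centre middle_centre small_centre knob_grip dial_mark ctrl".split():
    print(q,find(r.tip_of,q,"scene"),find(r.tip_of,q,"side"))
E
```

```text
{'time': 0.0, 'joint_positions': array([ 1.30409561,  0.46942594, -0.04857893,  1.53367676,  0.02410386,
        1.14101113, -0.08230107]), 'joint_velocities': array([ 8.51863180e-05,  7.56571102e-04,  1.34587087e-04, -3.35426251e-05,
        5.39319490e-04,  1.21938936e-03,  4.61774737e-04]), 'joint_efforts': array([ 1.08238228e-04, -5.07979238e+01, -8.08006385e-02, -2.36157310e+01,
       -6.14084769e-02,  3.78075975e-02,  1.62676438e-04]), 'tool_pos': array([ 0.15886564, -0.65542463,  0.22151711]), 'tool_rot': array([ 9.92938173e-01,  1.18629038e-01, -1.55486642e-04, -9.55149830e-04]), 'ft_force': array([-0.35253735, -0.23649974,  0.32750723]), 'moment': array([ 0.00521641, -0.02227744,  0.05264752]), 'gripper_force': 0.0, 'gripper_width': 0.08684196910121716}
scene {'K': array([[481.44373079,   0.        , 322.84703554],
       [  0.        , 481.44373079, 193.55033476],
       [  0.        ,   0.        ,   1.        ]]), 'eye': array([ 1.32500932, -0.56126486,  0.92318624]), 'attitude': array([0.3847115 , 0.18011255, 0.36768075, 0.82726501])}
side {'K': array([[404.74594637,   
[... 901 characters left out ...]
[0.5431, 0.2313, 0.0932])]
tray_stop [(0.88, [0.5729, -0.3628, 0.0003])] [(0.57, [0.5745, -0.3634, 0.0053]), (0.51, [0.5565, -0.095, 0.0005]), (0.35, [0.6551, 0.0058, -0.0001])]
large_centre [(0.77, [0.6575, 0.0056, 0.0054]), (0.73, [0.4452, 0.0039, -0.0014])] [(0.75, [0.6582, 0.0094, 0.0055])]
middle_centre [(0.59, [0.4067, 0.2448, 0.0027])] [(0.63, [0.403, 0.2564, 0.0011])]
small_centre [(0.65, [0.3944, -0.241, 0.0031])] [(0.63, [0.3936, -0.2416, 0.0043]), (0.58, [0.5397, 0.2275, 0.0936])]
knob_grip [(0.67, [0.5242, 0.3049, 0.0995])] [(0.55, [0.5288, 0.3115, 0.1022])]
dial_mark [(0.64, [0.5365, 0.2265, 0.0914])] []
ctrl [(0.7, [0.5704, 0.2781, -0.0019])] [(0.68, [0.5718, 0.2769, -0.0004])]
```

View pics/scene0.png

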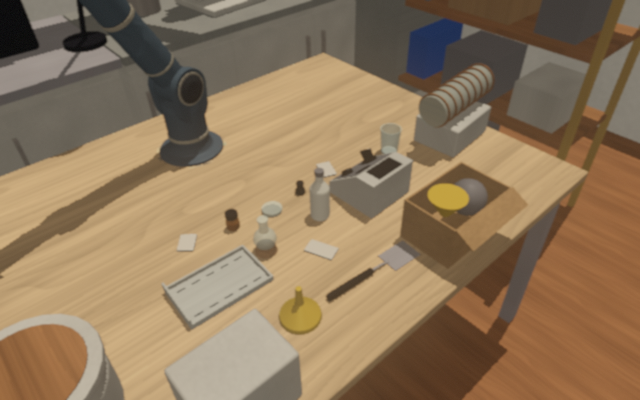

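View pics/side0.png

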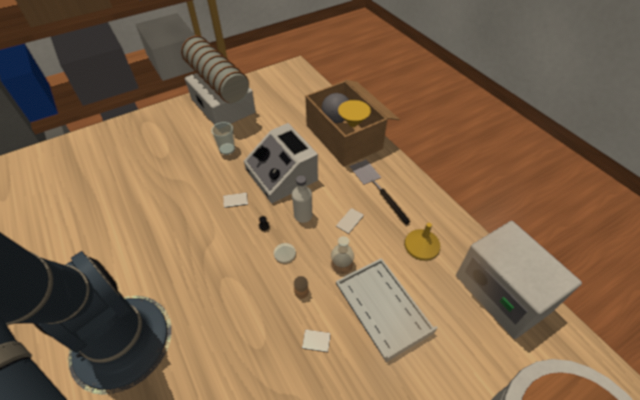

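The three plates are clear of the fixtures. In the scene picture the small one is at (187,242), the large one at (320,250) and the middle one at (327,169). The tray is at (217,285) with its stop at the lower-left end. The control box is at (375,180). Next I measure plate yaws and bystander positions.

```bash
cat >> h.py <<'E'
def pose(name,st=None):
    i=r.camera_info(name)
    if name!="wrist": return i['K'],R.from_quat(i['attitude']).as_matrix(),np.array(i['eye'])
    st=st or r.get_state(); T=i['tool_from_camera']; Rt=R.from_quat(st['tool_rot']).as_matrix()
    return i['K'],Rt@T[:3,:3],Rt@T[:3,3]+st['tool_pos']
def proj(P,p):
    K,A,e=p; c=A.T@(np.asarray(P,float)-e); c=np.array([c[0],-c[1],-c[2]]); u=K@c; return u[:2]/u[2]
def back(uv,z,p):
    K,A,e=p; uv=np.atleast_2d(uv).astype(float)
    d=(np.linalg.inv(K)@np.c_[uv,np.ones(len(uv))].T).T*[1,-1,-1]@A.T
    return e+d*((z-e[2])/d[:,2])[:,None]
def plate(img,p,guess,z=0.006,half=0.065,thr=None):
    # white blob in a rectified top view at plane z, 0.5 mm per pixel
    n=int(half/0.0005); g=np.array(guess[:2]); q=[(-half,-half),(half,-half),(half,half),(-half,half)]
    src=np.float32([proj([*(g+o),z],p) for o in q]); dst=np.float32([[0,0],[2*n,0],[2*n,2*n],[0,2*n]])
    w=cv2.warpPerspective(img,cv2.getPerspectiveTransform(src,dst),(2*n,2*n),flags=cv2.INTER_CUBIC)
    b=cv2.GaussianBlur(w[...,0],(5,5),0)  # blue: wood is dark, white bright
    t,m=cv2.threshold(b,thr or 0,255,cv2.THRESH_BINARY+(0 if thr else cv2.THRESH_OTSU))
    cs,_=cv2.findContours(m,cv2.RETR_EXTERNAL,cv2.CHAIN_APPROX_NONE)
    cs=[c for c in cs if 1500<cv2.contourArea(c)*0.25<5500] or cs
    c=min(cs,key=lambda c:np.hypot(*(np.array(cv2.minAreaRect(c)[0])-n)))
    (cx,cy),(a,bb),an=cv2.minAreaRect(c)
    if a<bb: a,bb,an=bb,a,an+90
    return np.round([g[0]-half+cx*.0005,g[1]-half+cy*.0005,a*.5,bb*.5,(an+90)%180-90],4)
E
python3 - <<'E'
from h import *
for c in ("scene","side"):
    im=cv2.imread(f"pics/{c}0.png"); p=pose(c)
    for n,g in dict(L=(.658,.0075),M=(.405,.25),S=(.394,-.241)).items(): print(c,n,plate(im,p,g))
for q in "dish flask bottle jar stopper beaker funnel".split():
    print(q,find(r.tip_of,q,"scene")[:2])
s=r.snapshot("side");
for q in "bottle middle_centre".split(): print(q,find(r.tip_of,q,"side")[:2])
E
```

```text
scene L [6.55100e-01 9.00000e-03 8.08302e+01 4.49423e+01 2.25670e+01]
scene M [  0.4036   0.254   75.3856  47.8878 -21.0375]
scene S [  0.3932  -0.2396  62.2048  45.2842 -40.6013]
side L [6.55600e-01 1.04000e-02 8.03612e+01 4.46548e+01 2.25431e+01]
side M [  0.4038   0.2547  72.7926  46.5167 -21.8014]
side S [  0.3934  -0.2386  61.3128  44.7891 -39.6107]
dish [(0.82, [0.4392, 0.0048, -0.002]), (0.17, [0.6578, 0.0077, 0.0036])]
flask [(0.61, [0.3945, -0.2423, -0.0014]), (0.58, [0.5582, -0.1006, 0.0003])]
bottle [(0.75, [0.5484, 0.0982, -0.0023]), (0.32, [0.5706, 0.2778, -0.005])]
jar [(0.56, [0.4286, -0.1117, 0.0005])]
stopper [(0.57, [0.4377, 0.1143, -0.0007]), (0.55, [0.5234, 0.3035, 0.0948])]
beaker [(0.73, [0.4676, 0.4725, -0.0002]), (0.23, [0.5377, 0.227, 0.0874])]
funnel [(0.82, [0.7828, -0.1635, 0.0006]), (0.35, [0.3912, -0.2415, -0.0017])]
bottle [(0.75, [0.6536, 0.0081, 0.0023]), (0.69, [0.5536, 0.0966, 0.0019])]
middle_centre [(0.65, [0.4028, 0.2556, -0.0008]), (0.32, [0.3991, 0.25, 0.0051])]
```

```bash
cat >> h.py <<'E'
def plan(pos,yaw,pitch=0,st=None):
    """turn (units, tool z first), then shift units in turned tool frame; pitch>0: tool +x end dips"""
    st=st or r.get_state(); A=R.from_quat(st['tool_rot'])
    B=R.from_euler('z',yaw,degrees=True)*R.from_quat([1,0,0,0])*R.from_euler('y',-pitch,degrees=True)
    tv=(A.inv()*B).as_rotvec(degrees=True)/6; d=B.inv().apply(np.array(pos)-st['tool_pos'])/0.025
    print('t',round(st['time'],2),'pos',np.round(st['tool_pos'],4),'turn',np.round(tv,3),'shift',np.round(d,3))
E
python3 - <<'E'
from h import *
u=R.from_euler('z',22.5,degrees=True).apply([.006,0,0])
plan(np.array([.6554,.0097,.16])+u,22.5)
E
```

```text
t 1.4 pos [ 0.1591 -0.656   0.2226] turn [ 1.000e-03 -0.000e+00 -1.479e+00] shift [ 28.773 -17.004   2.503]
```

Call:
step_arm(
  moves=[
    [[0,0,-0.74,0,0,0,-1],[0,0,-0.74,0,0,0,-1],[0,0,0,1,-0.59,0,-1],[0,0,0,1,-0.59,0,-1],[0,0,0,1,-0.59,0,-1],[0,0,0,1,-0.59,0,-1],[0,0,0,1,-0.59,0,-1],[0,0,0,1,-0.59,0,-1],[0,0,0,1,-0.59,0,-1],[0,0,0,1,-0.59,0,-1],[0,0,0,1,-0.59,0,-1],[0,0,0,1,-0.59,0,-1],[0,0,0,1,-0.59,0,-1],[0,0,0,1,-0.59,0,-1],[0,0,0,1,-0.59,0,-1],[0,0,0,1,-0.59,0,-1],[0,0,0,1,-0.59,0,-1],[0,0,0,1,-0.59,0,-1],[0,0,0,1,-0.59,0,-1],[0,0,0,1,-0.59,0,-1]],
  ],
  newtons=15,
)

```text
time: 3.4
tool_pos: [0.4738, -0.2376, 0.2228]
tool_rot: [0.981, 0.195, 0.0, 0.0]
ft_force: [0.6, 0.5, 1.1]
gripper_width: 0.0872
gripper_force: 0.0
```

Call:
step_arm(
  moves=[
    [[0,0,0,1,-0.6,0,-1],[0,0,0,1,-0.6,0,-1],[0,0,0,1,-0.6,0,-1],[0,0,0,1,-0.6,0,-1],[0,0,0,1,-0.6,0,-1],[0,0,0,1,-0.6,0,-1],[0,0,0,1,-0.6,0.5,-1],[0,0,0,1,-0.6,0.5,-1],[0,0,0,1,-0.6,0.5,-1],[0,0,0,0.8,-0.5,0.5,-1],[0,0,0,0,0,0.5,-1],[0,0,0,0,0,0,-1],[0,0,0,0,0,0,-1]],
  ],
)

```text
time: 4.7
tool_pos: [0.6426, -0.0101, 0.1599]
tool_rot: [0.981, 0.194, -0.001, 0.0]
ft_force: [0.7, -0.4, -0.6]
gripper_width: 0.0874
gripper_force: 0.0
```

```bash
cat > look.py <<'E'
import sys
from h import *
# look.py x y yaw z off : measure the plate with the wrist camera, plan to z
gx,gy,yaw,z,off=map(float,sys.argv[1:6])
st=r.get_state(); im=r.snapshot("wrist"); m=plate(im,pose("wrist",st),(gx,gy)); print(m,st['ft_force'].round(2))
cv2.imwrite(f"pics/w{st['time']:.1f}.png",im)
if abs((m[4]-yaw+90)%180-90)<10: yaw+=(m[4]-yaw+90)%180-90
u=R.from_euler('z',yaw,degrees=True).apply([off,0,0]); plan(np.array([m[0],m[1],z])+u,yaw,st=st)
E
python3 look.py .6554 .0097 22.5 .003 .006
```

```text
[6.55000e-01 9.10000e-03 7.97910e+01 4.41932e+01 2.25206e+01] [ 0.72 -0.42 -0.59]
t 4.7 pos [ 0.6426 -0.0101  0.1599] turn [ 0.007  0.012 -0.019] shift [ 0.994 -0.518  6.277]
```

Call:
step_arm(
  moves=[
    [[0,0,0,0.5,-0.26,0,-1],[0,0,0,0.49,-0.26,0,-1],[0,0,0,0,0,1,-1],[0,0,0,0,0,1,-1],[0,0,0,0,0,1,-1],[0,0,0,0,0,1,-1],[0,0,0,0,0,1,-1],[0,0,0,0,0,0.7,-1],[0,0,0,0,0,0.4,-1],[0,0,0,0,0,0.2,-1],[0,0,0,0,0,0,-1]],
  ],
)

```text
time: 5.85
tool_pos: [0.6612, 0.0133, 0.0026]
tool_rot: [0.981, 0.195, 0.0, 0.0]
ft_force: [-0.0, -0.5, 0.2]
gripper_width: 0.0873
gripper_force: 0.0
```

```bash
python3 -c "
from h import *
u=R.from_euler('z',22.5,degrees=True).apply([.006,0,0])
plan(np.array([.655,.0091,.002])+u,22.5)"
```

```text
t 5.85 pos [0.6612 0.0133 0.0026] turn [ 0.001 -0.002  0.002] shift [-0.054  0.058  0.023]
```

Call:
step_arm(
  moves=[
    [[0,0,0,0,0,0,1],[0,0,0,0,0,0,1],[0,0,0,0,0,0,1],[0,0,0,0,0,0,1],[0,0,0,0,0,0,1],[0,0,0,0,0,-0.4,1],[0,0,0,0,0,-1,1],[0,0,0,0,0,-1,1],[0,0,0,0,0,-1,1],[0,0,0,0,0,-1,1],[0,0,0,0,0,-1,1],[0,0,-1,0,0,-0.6,1],[0,0,-1,0,0,0,1],[0,0,-1,0,0,0,1],[0,0,-1,0,0,0,1],[0,0,-1,0,0,0,1],[0,0,-1,0,0,0,1],[0,0,-1,0,0,0,1],[0,0,-1,0,0,0,1],[0,0,-1,0,0,0,1]],
  ],
)

```text
time: 7.85
tool_pos: [0.661, 0.013, 0.1534]
tool_rot: [0.784, 0.621, 0.0, 0.0]
ft_force: [-0.3, -0.3, 0.3]
gripper_width: 0.0006
gripper_force: 0.0
```

```bash
python3 -c "
from h import *
plan([.58,-.25,.16],86)"
```

```text
t 7.85 pos [0.661  0.013  0.1534] turn [ 0.007  0.002 -1.541] shift [-10.72   -2.497  -0.264]
```

The gripper shut on nothing, so I'm looking.

```bash
python3 look.py .655 .009 22.5 .002 .006
python3 - <<'E'
from h import *
s=r.snapshot("side"); print(plate(s,pose("side"),(.655,.01))); cv2.imwrite("pics/side1.png",cv2.resize(s[150:330,230:450],None,fx=3,fy=3))
E
ls pics
```

```text
[6.548e-01 2.380e-02 1.295e+02 9.950e+01 0.000e+00] [-0.35 -0.28  0.27]
t 7.85 pos [0.661  0.013  0.1534] turn [ 8.000e-03 -2.000e-03  9.042e+00] shift [ 0.178 -0.494  6.056]
[6.548e-01 2.350e-02 1.295e+02 1.020e+02 0.000e+00]
scene0.png
side0.png
side1.png
w4.7.png
w7.8.png
```

View pics/w7.8.png

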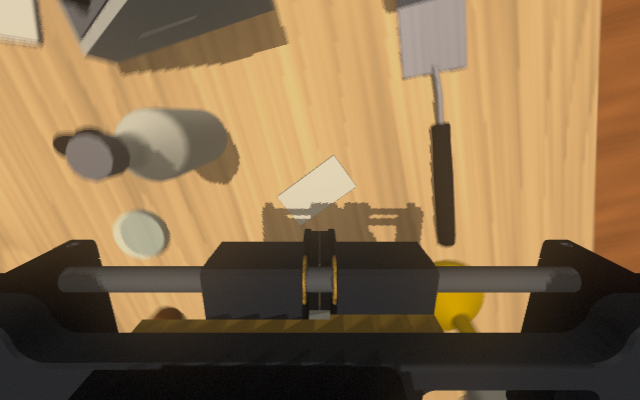

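View pics/side1.png

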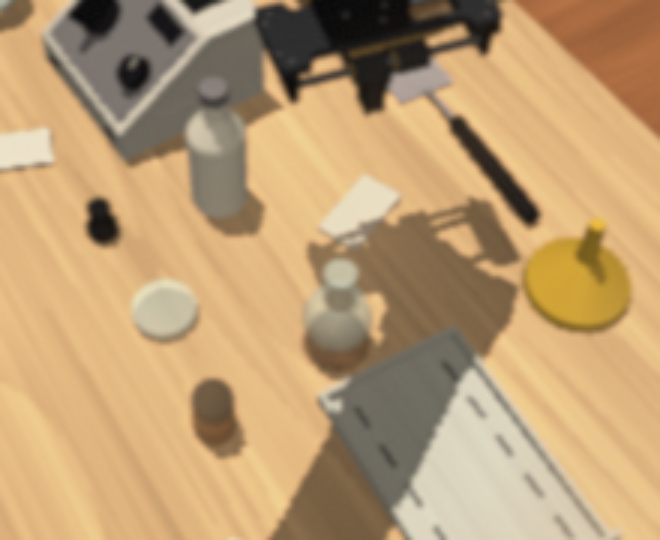

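The plate is still on the bench at wrist pixel (317,187), next to the gripper's shadow. The fingers probably had not closed yet when the lift began. I'll check that the plate's corners have not moved.

```bash
python3 -c "
from h import *
p=pose('wrist')
for a,b in ((1,1),(1,-1),(-1,1),(-1,-1)):
    u=R.from_euler('z',22.5,degrees=True).apply([a*.04,b*.022,.006]); print(a,b,proj(np.array([.655,.0091,0])+u,p).round(0))
u=R.from_euler('z',22.5,degrees=True).apply([.006,0,0])
plan(np.array([.655,.0091,.002])+u,22.5)"
```

```text
1 1 [334. 155.]
1 -1 [356. 186.]
-1 1 [276. 196.]
-1 -1 [300. 225.]
t 7.95 pos [0.6609 0.0129 0.1532] turn [ 2.000e-03 -5.000e-03  8.997e+00] shift [-0.038  0.05   6.046]
```

Call:
step_arm(
  moves=[
    [[0,0,1,0,0,0,-0.4],[0,0,1,0,0,0,-0.4],[0,0,1,0,0,0,-0.4],[0,0,1,0,0,0,-0.4],[0,0,1,0,0,0,-0.4],[0,0,1,0,0,0,-0.4],[0,0,1,0,0,0,-0.4],[0,0,1,0,0,0.5,-0.4],[0,0,1,0,0,0.5,-0.4],[0,0,0,0,0,1,-0.4],[0,0,0,0,0,1,-0.4],[0,0,0,0,0,1,-0.4],[0,0,0,0,0,1,-0.4],[0,0,0,0,0,0.6,-0.4],[0,0,0,0,0,0.3,-0.4],[0,0,0,0,0,0.15,-0.4]],
  ],
)

```text
time: 9.55
tool_pos: [0.6611, 0.0131, 0.0012]
tool_rot: [0.981, 0.195, 0.0, 0.0]
ft_force: [0.1, 0.5, 0.6]
gripper_width: 0.0611
gripper_force: 0.0
```

Call:
step_arm(
  moves=[
    [[0,0,0,0,0,0,1],[0,0,0,0,0,0,1],[0,0,0,0,0,0,1],[0,0,0,0,0,0,1]],
  ],
)

```text
time: 9.95
tool_pos: [0.6618, 0.013, 0.0024]
tool_rot: [0.981, 0.195, 0.001, 0.0]
ft_force: [0.1, 0.1, 3.3]
gripper_width: 0.0435
gripper_force: 15.0
```

Call:
step_arm(
  moves=[
    [[0,0,0,0,0,-0.4,1],[0,0,0,0,0,-1,1],[0,0,0,0,0,-1,1],[0,0,0,0,0,-1,1],[0,0,0,0,0,-1,1],[0,0,0,0,0,-1,1],[0,0,-1,0,0,-0.6,1],[0,0,-1,0,0,0,1],[0,0,-1,0,0,0,1],[0,0,-1,0,0,0,1],[0,0,-1,0,0,0,1],[0,0,-1,0,0,0,1],[0,0,-1,0,0,0,1],[0,0,-1,0,0,0,1],[0,0,-1,0,0,0,1],[0,0,-1,0,0,0,1],[0,0,-0.6,0,0,0,1]],
  ],
)

```text
time: 11.65
tool_pos: [0.6608, 0.0129, 0.1519]
tool_rot: [0.73, 0.684, 0.0, 0.0]
ft_force: [-0.3, 0.1, -0.2]
gripper_width: 0.0438
gripper_force: 15.0
```

```bash
python3 -c "
from h import *
print(r.get_state()['gripper_width'])
plan([.577,-.31,.12],86)"
```

```text
0.043771665865067005
t 11.65 pos [0.6608 0.0129 0.1519] turn [0.002 0.002 0.047] shift [-13.119  -2.441   1.277]
```

Call:
step_arm(
  moves=[
    [[0,0,0,-1,-0.19,0,1],[0,0,0,-1,-0.19,0,1],[0,0,0,-1,-0.19,0,1],[0,0,0,-1,-0.19,0,1],[0,0,0,-1,-0.19,0,1],[0,0,0,-1,-0.19,0,1],[0,0,0,-1,-0.19,0,1],[0,0,0,-1,-0.19,0,1],[0,0,0,-1,-0.19,0,1],[0,0,0,-1,-0.19,0,1]],
  ],
)

```text
time: 12.65
tool_pos: [0.5961, -0.2341, 0.1521]
tool_rot: [0.731, 0.683, -0.0, 0.0]
ft_force: [0.4, -0.2, -0.2]
gripper_width: 0.0436
gripper_force: 15.0
```

Run:
```python
from h import *
st=r.get_state(); w=r.snapshot("wrist")
print(find(r.tip_of,"tray","wrist"),find(r.tip_of,"tray_stop","wrist"))
ims=[(cv2.imread(f"pics/{c}0.png"),pose(c)) for c in("scene","side")]+[(w,pose("wrist",st))]
g=np.array([.58,-.254]); out=[]
t=np.array([.5809,-.2541]); yaw=86.2
for im,p in ims:
  for z in (.005,):
    hx,hy=.1,.14; q=[(-hx,hy),(hx,hy),(hx,-hy),(-hx,-hy)]  # right=+x, up=+y
    src=np.float32([proj([*(g+o),z],p) for o in q]); W,H=260,364
    o=cv2.warpPerspective(im,cv2.getPerspectiveTransform(src,np.float32([[0,0],[W,0],[W,H],[0,H]])),(W,H))
    o=cv2.resize(o,None,fx=1,fy=1)
    c=[t+R.from_euler('z',yaw,degrees=True).apply([a*.1075,b*.065,0])[:2] for a,b in((1,1),(1,-1),(-1,-1),(-1,1))]
    c=np.array([[(x-g[0]+hx)*1300,(g[1]+hy-y)*1300] for x,y in c]).round().astype(int)
    cv2.polylines(o,[c],True,(0,0,255),1); out.append(o)
cv2.imwrite("pics/tray.png",np.hstack(out)); print(st['tool_pos'])
```

```text
[(0.57, [0.5761, -0.2536, -0.0036])] []
[ 0.59607578 -0.23414599  0.15205636]
```

View pics/tray.png

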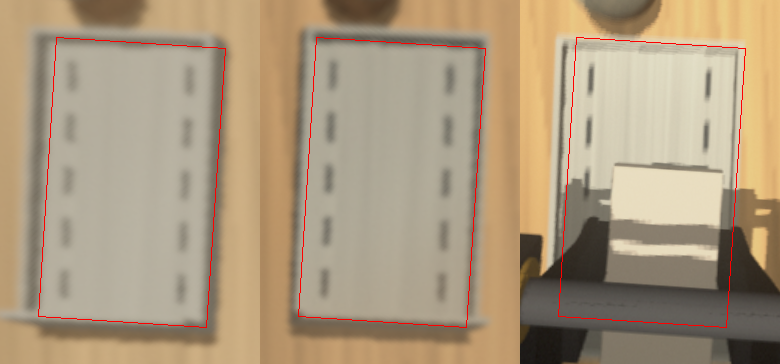

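The tray is seen in three views. The slot rows put its centre at about (0.577, -0.2535) with a yaw of 87.6°, so my drawn box sits 3–5 mm too far to the right. I'll use the slot-based pose.

```bash
cat >> h.py <<'E'
TR=np.array([.5767,-.2535,0]); TY=87.6
def tplan(x,z,pitch=0,y=0):
    plan(TR+R.from_euler('z',TY,degrees=True).apply([x,y,z]),TY,pitch)
E
python3 -c "
from h import *
tplan(-.0552,.0080)"
```

```text
t 12.8 pos [ 0.5957 -0.2357  0.1516] turn [-0.003  0.011 -0.291] shift [-2.952 -0.728  5.742]
```

Call:
step_arm(
  moves=[
    [[0,0,-0.29,0,0,0,1],[0,0,0,-1,-0.25,0,1],[0,0,0,-1,-0.25,0,1],[0,0,0,-0.95,-0.23,0.6,1],[0,0,0,0,0,1,1],[0,0,0,0,0,1,1],[0,0,0,0,0,1,1],[0,0,0,0,0,1,1],[0,0,0,0,0,0.6,1],[0,0,0,0,0,0.3,1],[0,0,0,0,0,0.1,1],[0,0,0,0,0,0.05,1],[0,0,0,0,0,0,1]],
  ],
)

```text
time: 14.1
tool_pos: [0.5763, -0.3063, 0.011]
tool_rot: [0.72, 0.694, 0.0, 0.001]
ft_force: [-0.2, 0.4, -0.2]
gripper_width: 0.0436
gripper_force: 15.0
```

```bash
python3 -c "
from h import *
tplan(-.0552,.0074)"
```

```text
t 14.1 pos [ 0.5763 -0.3063  0.011 ] turn [0.016 0.006 0.042] shift [-0.096 -0.072  0.144]
```

Lower gently to contact, then open to about 58 mm.

Call:
step_arm(
  moves=[
    [[0,0,0,-0.1,0,0,1],[0,0,0,0,0,0.05,1],[0,0,0,0,0,0.05,1],[0,0,0,0,0,0.05,1],[0,0,0,0,0,0,1]],
  ],
)

```text
time: 14.6
tool_pos: [0.5756, -0.309, 0.0074]
tool_rot: [0.72, 0.694, -0.0, 0.0]
ft_force: [-2.5, 0.4, 6.1]
gripper_width: 0.0437
gripper_force: 15.0
```

Call:
step_arm(
  moves=[
    [[0,0,0,0,0,0,-0.4],[0,0,0,0,0,0,-0.4],[0,0,0,0,0,0,-0.4],[0,0,0,0,0,-0.3,-0.4],[0,0,0,0,0,-1,-0.4],[0,0,0,0,0,-1,-0.4],[0,0,0,0,0,-1,-0.4],[0,0,0,0,0,-1,-0.4],[0,0,0,0,0,-1,-0.4],[0,0,0,0,0,-1,-0.4],[0,0,0,0,0,-0.5,-0.4]],
  ],
)

```text
time: 15.7
tool_pos: [0.5766, -0.3087, 0.1792]
tool_rot: [0.72, 0.694, 0.001, 0.002]
ft_force: [1.1, -0.4, 0.4]
gripper_width: 0.061
gripper_force: 0.0
```

```bash
python3 -c "
from h import *
plan([.4037,.2543,.17],158.6)"
```

```text
t 15.7 pos [ 0.5766 -0.3087  0.1792] turn [  0.022   0.034 -11.79 ] shift [14.657 18.444  0.37 ]
```

Call:
step_arm(
  moves=[
    [[0,0,-1,0,0,0,-0.4],[0,0,-1,0,0,0,-0.4],[0,0,-1,0,0,0,-0.4],[0,0,-1,0,0,0,-0.4],[0,0,-1,0,0,0,-0.4],[0,0,-1,0,0,0,-0.4],[0,0,-1,0,0,0,-0.4],[0,0,-1,0,0,0,-0.4],[0,0,-1,0,0,0,-0.4],[0,0,-1,0,0,0,-0.4],[0,0,-1,0,0,0,-0.4],[0,0,-0.8,0,0,0,-0.4]],
  ],
)

```text
time: 16.9
tool_pos: [0.5751, -0.3086, 0.1758]
tool_rot: [0.183, 0.983, 0.0, -0.0]
ft_force: [-0.5, 0.0, -1.5]
gripper_width: 0.0608
gripper_force: 0.0
```

Call:
step_arm(
  moves=[
    [[0,0,0,0.79,1,0,-0.4],[0,0,0,0.79,1,0,-0.4],[0,0,0,0.79,1,0,-0.4],[0,0,0,0.79,1,0,-0.4],[0,0,0,0.79,1,0,-0.4],[0,0,0,0.79,1,0,-0.4],[0,0,0,0.79,1,0,-0.4],[0,0,0,0.79,1,0,-0.4],[0,0,0,0.79,1,0,-0.4],[0,0,0,0.79,1,0,-0.4],[0,0,0,0.79,1,0,-0.4],[0,0,0,0.79,1,0,-0.4],[0,0,0,0.79,1,0,-0.4],[0,0,0,0.79,1,0,-0.4],[0,0,0,0.79,1,0,-0.4],[0,0,0,0.79,1,0,-0.4],[0,0,0,0.79,1,0,-0.4],[0,0,0,0.79,1,0,-0.4],[0,0,0,0.5,0.5,0,-0.4],[0,0,0,0,0,0,-0.4]],
  ],
)

```text
time: 18.9
tool_pos: [0.3995, 0.2586, 0.1765]
tool_rot: [0.183, 0.983, 0.001, -0.0]
ft_force: [-0.3, -0.8, 0.3]
gripper_width: 0.0611
gripper_force: 0.0
```

```bash
python3 look.py .4037 .2543 158.6 .002 0; ls -t pics|head -1
```

```text
[  0.4034   0.254  129.5    129.5    -90.    ] [-0.26 -0.77  0.35]
t 18.9 pos [0.3995 0.2586 0.1765] turn [ 0.01  -0.006  0.06 ] shift [-0.212 -0.115  6.981]
w18.9.png
```

View pics/w18.9.png

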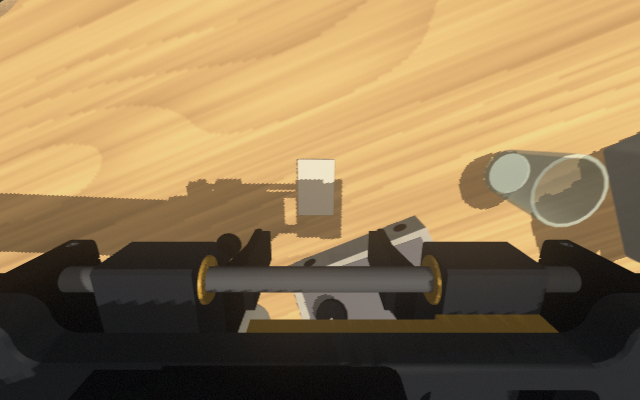

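```bash
python3 -c "
from h import *
p=pose('wrist')
for a,b in ((1,1),(1,-1),(-1,1),(-1,-1)):
    u=R.from_euler('z',158.6,degrees=True).apply([a*.035,b*.022,.006]); print(a,b,proj(np.array([.4037,.2543,0])+u,p).round(0))
im=cv2.imread('pics/w18.9.png')
for t in (150,165,180,195): print(plate(im,p,(.4037,.2543),thr=t))
"
```

```text
1 1 [300. 157.]
1 -1 [337. 157.]
-1 1 [301. 213.]
-1 -1 [336. 214.]
[ 0.3854  0.2582 44.0098 28.7828 68.1986]
[ 0.3853  0.2582 43.1337 28.0132 68.3852]
[ 0.3852  0.2582 42.249  27.2497 68.4986]
[ 0.3851  0.2582 40.853  26.2759 68.1986]
```

The wrist view shows the middle plate with corners at about (297,159) to (334,214), half of it in the gripper's shadow. That is 3 px left of prediction, so the refined centre is (0.4037, 0.2511).

```bash
python3 -c "
from h import *
plan([.4037,.2511,.002],158.3)"
```

```text
t 18.95 pos [0.4004 0.2567 0.1762] turn [-0.004 -0.001  0.086] shift [-0.204 -0.16   6.968]
```

Call:
step_arm(
  moves=[
    [[0,0,0.08,-0.2,-0.16,0,-0.4],[0,0,0,0,0,1,-0.4],[0,0,0,0,0,1,-0.4],[0,0,0,0,0,1,-0.4],[0,0,0,0,0,1,-0.4],[0,0,0,0,0,1,-0.4],[0,0,0,0,0,1,-0.4],[0,0,0,0,0,0.6,-0.4],[0,0,0,0,0,0.3,-0.4],[0,0,0,0,0,0,-0.4]],
  ],
)

```text
time: 19.95
tool_pos: [0.4046, 0.2489, 0.003]
tool_rot: [0.19, 0.982, -0.001, -0.001]
ft_force: [-0.1, -0.4, 0.9]
gripper_width: 0.0608
gripper_force: 0.0
```

```bash
python3 -c "
from h import *
plan([.4037,.2511,.0022],158.3)"
```

```text
t 19.95 pos [0.4046 0.2489 0.003 ] turn [-0.018 -0.006 -0.044] shift [0.067 0.069 0.032]
```

Call:
step_arm(
  moves=[
    [[0,0,0,0.06,0.06,0.04,-0.4],[0,0,0,0,0,0,1],[0,0,0,0,0,0,1],[0,0,0,0,0,0,1],[0,0,0,0,0,0,1]],
  ],
)

```text
time: 20.45
tool_pos: [0.4038, 0.2526, 0.0032]
tool_rot: [0.189, 0.982, 0.0, 0.0]
ft_force: [0.2, -0.0, 2.3]
gripper_width: 0.0438
gripper_force: 15.0
```

Call:
step_arm(
  moves=[
    [[0,0,0,0,0,-0.4,1],[0,0,0,0,0,-1,1],[0,0,0,0,0,-1,1],[0,0,0,0,0,-1,1],[0,0,0,0,0,-1,1],[0,0,0,0,0,-1,1],[0,0,0,0,0,-1,1],[0,0,0,0,0,-0.5,1]],
  ],
)

```text
time: 21.25
tool_pos: [0.4039, 0.2532, 0.1776]
tool_rot: [0.189, 0.982, 0.001, 0.001]
ft_force: [-0.7, 0.2, 0.5]
gripper_width: 0.0436
gripper_force: 15.0
```

Run:
```python
from h import *
for c in("scene","side"):
    im=r.snapshot(c); cv2.imwrite(f"pics/{c}2.png",im)
    for d in find(r.tip_of,"large_centre",c): print(c,d,R.from_euler('z',-TY,degrees=True).apply(np.array(d[1])-TR).round(4))
    print(plate(im,pose(c),TR[:2]+[-.003,-.063],z=.011,half=.06))
print(r.get_state()['gripper_width'])
tplan(-.0063,.15)
plan(TR+R.from_euler('z',TY,degrees=True).apply([-.0063,0,.17]),158.3)
```

```text
scene (0.75, [0.5776, -0.3172, 0.0059]) [-0.0636 -0.0036  0.0059]
[  0.5734  -0.311  119.5    108.       0.    ]
side (0.75, [0.5717, -0.3156, 0.0098]) [-0.0623  0.0024  0.0098]
[  0.5734  -0.31   119.5    106.       0.    ]
0.0435704388603339
t 21.45 pos [0.4032 0.2518 0.1747] turn [-1.1000e-02  5.0000e-03  1.1759e+01] shift [-20.157   7.782   0.987]
t 21.45 pos [0.4032 0.2518 0.1747] turn [-0.011 -0.002 -0.025] shift [-14.007 -16.452   0.187]
```

Call:
step_arm(
  moves=[
    [[0,0,0,-0.85,-1,0,1],[0,0,0,-0.85,-1,0,1],[0,0,0,-0.85,-1,0,1],[0,0,0,-0.85,-1,0,1],[0,0,0,-0.85,-1,0,1],[0,0,0,-0.85,-1,0,1],[0,0,0,-0.85,-1,0,1],[0,0,0,-0.85,-1,0,1],[0,0,0,-0.85,-1,0,1],[0,0,0,-0.85,-1,0,1],[0,0,0,-0.85,-1,0,1],[0,0,0,-0.85,-1,0,1],[0,0,0,-0.85,-1,0,1],[0,0,0,-0.85,-1,0,1],[0,0,0,-0.85,-1,0,1],[0,0,0,-0.85,-1,0,1],[0,0,0,-0.4,-0.45,0,1]],
  ],
)

```text
time: 23.15
tool_pos: [0.5747, -0.2629, 0.1727]
tool_rot: [0.191, 0.982, -0.0, -0.002]
ft_force: [0.2, 0.0, -0.5]
gripper_width: 0.0433
gripper_force: 15.0
```

Call:
step_arm(
  moves=[
    [[0,0,1,0,0,0,1],[0,0,1,0,0,0,1],[0,0,1,0,0,0,1],[0,0,1,0,0,0,1],[0,0,1,0,0,0,1],[0,0,1,0,0,0,1],[0,0,1,0,0,0,1],[0,0,1,0,0,0,1],[0,0,1,0,0,0,1],[0,0,1,0,0,0,1],[0,0,1,0,0,0,1],[0,0,0.76,0,0,0,1],[0,0,0,0,0,0,1]],
  ],
)

```text
time: 24.45
tool_pos: [0.5749, -0.2579, 0.1742]
tool_rot: [0.721, 0.693, -0.0, -0.001]
ft_force: [0.1, 0.6, -0.3]
gripper_width: 0.0433
gripper_force: 15.0
```

Run:
```python
from h import *
tplan(-.0063,.04); tplan(-.0063,.013,6.6)
```

```text
t 24.45 pos [ 0.5749 -0.2579  0.1742] turn [-0.02  -0.008  0.019] shift [-0.073  0.065  5.369]
t 24.45 pos [ 0.5749 -0.2579  0.1742] turn [-0.019 -1.108  0.02 ] shift [0.669 0.065 6.415]
```

Call:
step_arm(
  moves=[
    [[0,0,0,0,0,1,1],[0,0,0,0,0,1,1],[0,0,0,0,0,1,1],[0,0,0,0,0,1,1],[0,0,0,0,0,0.8,1],[0,-0.5,0,0,0,0,1],[0,-0.6,0,0,0,0,1],[0,0,0,0,0,0,1]],
  ],
)

```text
time: 25.25
tool_pos: [0.5755, -0.2555, 0.0546]
tool_rot: [0.718, 0.694, -0.041, 0.039]
ft_force: [-0.2, 0.7, 0.3]
gripper_width: 0.0437
gripper_force: 15.0
```

Run:
```python
from h import *
tplan(-.0063,.013,6.6)
```

```text
t 25.25 pos [ 0.5755 -0.2555  0.0546] turn [-0.008 -0.018  0.069] shift [0.022 0.043 1.671]
```

Call:
step_arm(
  moves=[
    [[0,0,0,0.02,0.04,0.7,1],[0,0,0,0,0,0.6,1],[0,0,0,0,0,0.3,1],[0,0,0,0,0,0.05,1],[0,0,0,0,0,0.04,1],[0,0,0,0,0,0,1]],
  ],
)

```text
time: 25.85
tool_pos: [0.5761, -0.2642, 0.0129]
tool_rot: [0.721, 0.691, -0.041, 0.04]
ft_force: [-0.1, 0.0, -0.4]
gripper_width: 0.0436
gripper_force: 15.0
```

Call:
step_arm(
  moves=[
    [[0,0,0,0.16,0,-0.03,1],[0,0,0,0,0,0.03,1],[0,0,0,0,0,0.04,1],[0,0,0,0,0,0,1]],
  ],
)

```text
time: 26.25
tool_pos: [0.5768, -0.2596, 0.0121]
tool_rot: [0.72, 0.691, -0.041, 0.04]
ft_force: [0.4, 0.1, -0.4]
gripper_width: 0.0435
gripper_force: 15.0
```

Call:
step_arm(
  moves=[
    [[0,0,0,0,0,0.05,1],[0,0,0,0,0,0.03,1],[0,0,0,0,0,0,1]],
  ],
)

```text
time: 26.55
tool_pos: [0.5768, -0.2596, 0.0118]
tool_rot: [0.72, 0.691, -0.042, 0.04]
ft_force: [-3.4, 2.4, 12.3]
gripper_width: 0.0435
gripper_force: 15.0
```

Call:
step_arm(
  moves=[
    [[0,0,0,0,0,-0.04,1],[0,0,0,0,0,0,-0.4],[0,0,0,0,0,0,-0.4],[0,0,0,0,0,0,-0.4],[0,0,0,0,0,-0.3,-0.4],[0,0,0,0,0,-1,-0.4],[0,0,0,0,0,-1,-0.4],[0,0.5,0,0,0,-1,-0.4],[0,0.6,0,0,0,-1,-0.4],[0,0,0,0,0,-1,-0.4],[0,0,0,0,0,-0.8,-0.4]],
  ],
)

```text
time: 27.65
tool_pos: [0.5771, -0.2499, 0.1646]
tool_rot: [0.722, 0.692, 0.0, 0.001]
ft_force: [-0.2, 0.8, -0.4]
gripper_width: 0.0609
gripper_force: 0.0
```

Run:
```python
from h import *
plan([.3933,-.2391,.16],140)
```

```text
t 27.65 pos [ 0.5771 -0.2499  0.1646] turn [ 0.012  0.01  -8.745] shift [ 5.91  -4.393  0.185]
```

Call:
step_arm(
  moves=[
    [[0,0,-1,0,0,0,-0.4],[0,0,-1,0,0,0,-0.4],[0,0,-1,0,0,0,-0.4],[0,0,-1,0,0,0,-0.4],[0,0,-1,0,0,0,-0.4],[0,0,-1,0,0,0,-0.4],[0,0,-1,0,0,0,-0.4],[0,0,-1,0,0,0,-0.4],[0,0,-0.75,0,0,0,-0.4],[0,0,0,1,-0.74,0,-0.4],[0,0,0,1,-0.74,0,-0.4],[0,0,0,1,-0.74,0,-0.4],[0,0,0,1,-0.74,0,-0.4],[0,0,0,1,-0.74,0,-0.4],[0,0,0,0.9,-0.7,0,-0.4],[0,0,0,0,0,0,-0.4]],
  ],
)

```text
time: 29.25
tool_pos: [0.3891, -0.2392, 0.1624]
tool_rot: [0.342, 0.94, -0.002, -0.002]
ft_force: [-0.2, -0.9, 0.5]
gripper_width: 0.0609
gripper_force: 0.0
```

Run:
```python
from h import *
st=r.get_state();p=pose('wrist',st);im=r.snapshot('wrist');cv2.imwrite('pics/ws.png',im)
for t in (140,165,190): print(plate(im,p,(.3933,-.2391),thr=t))
for a,b in ((1,1),(1,-1),(-1,1),(-1,-1)):
    u=R.from_euler('z',140,degrees=True).apply([a*.03,b*.022,.006]); print(a,b,proj(np.array([.3933,-.2391,0])+u,p).round(0))
plan([.3933,-.2391,.002],140,st=st)
for c in("scene","side"):
    cv2.imwrite(f"pics/{c}3.png",r.snapshot(c))
    for q in("large_centre","middle_centre","small_centre"):
      for d in find(r.tip_of,q,c): print(c,q,d,R.from_euler('z',-TY,degrees=True).apply(np.array(d[1])-TR).round(4))
```

```text
[ 0.3868 -0.2336 45.3011 42.3758 50.5993]
[ 0.3869 -0.2337 43.3768 41.1956 50.7106]
[ 0.3867 -0.2336 41.7272 39.5056 50.5993]
1 1 [303. 163.]
1 -1 [342. 163.]
-1 1 [304. 213.]
-1 -1 [341. 213.]
t 29.25 pos [ 0.3891 -0.2392  0.1624] turn [-0.042 -0.022 -0.006] shift [-0.127  0.109  6.415]
scene large_centre (0.57, [0.5762, -0.3124, 0.0088]) [-0.0589 -0.002   0.0088]
scene middle_centre (0.81, [0.5781, -0.2631, 0.0121]) [-0.0095 -0.0018  0.0121]
scene small_centre (0.75, [0.3927, -0.2421, 0.0025]) [0.0037 0.1843 0.0025]
side large_centre (0.97, [0.5751, -0.3166, 0.0097]) [-0.0631 -0.001   0.0097]
side middle_centre (0.88, [0.5735, -0.2604, 0.0136]) [-0.007   0.0029  0.0136]
side middle_centre (0.16, [0.5405, 0.2283, 0.093]) [0.4799 0.0563 0.093 ]
side small_centre (0.66, [0.4425, 0.0081, 0.0043]) [0.2558 0.145  0.0043]
side small_centre (0.53, [0.3955, -0.2393, 0.0041]) [0.0066 0.1816 0.0041]
```

View pics/ws.png

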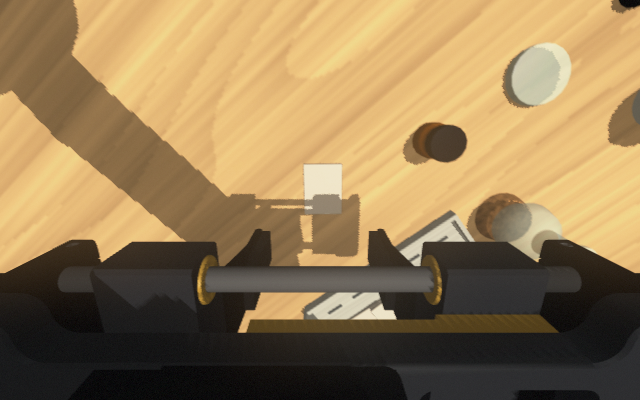

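The small plate shows at (304–341, 164–213), as predicted. The networks put the large plate at about -62 mm and the middle one at about -8 mm along the tray, which is as planned.

Call:
step_arm(
  moves=[
    [[0,0,0,-0.13,0.1,0,-0.4],[0,0,0,0,0,1,-0.4],[0,0,0,0,0,1,-0.4],[0,0,0,0,0,1,-0.4],[0,0,0,0,0,1,-0.4],[0,0,0,0,0,1,-0.4],[0,0,0,0,0,0.9,-0.4],[0,0,0,0,0,0.4,-0.4],[0,0,0,0,0,0.05,-0.4],[0,0,0,0,0,0,-0.4]],
  ],
)

```text
time: 30.7
tool_pos: [0.398, -0.239, 0.0044]
tool_rot: [0.341, 0.94, 0.0, 0.0]
ft_force: [0.1, -0.5, 0.9]
gripper_width: 0.0609
gripper_force: 0.0
```

Run:
```python
from h import *
plan([.3933,-.2391,.002],140)
```

```text
t 30.7 pos [ 0.398  -0.239   0.0044] turn [0.003 0.007 0.02 ] shift [ 0.14  -0.123  0.096]
```

Call:
step_arm(
  moves=[
    [[0,0,0,0.12,-0.1,0.08,-0.4],[0,0,0,0,0,0,1],[0,0,0,0,0,0,1],[0,0,0,0,0,0,1],[0,0,0,0,0,0,1]],
  ],
)

```text
time: 31.2
tool_pos: [0.3935, -0.2393, 0.0024]
tool_rot: [0.341, 0.94, -0.0, 0.0]
ft_force: [-0.9, -0.6, 3.8]
gripper_width: 0.0437
gripper_force: 15.0
```

Gripped and centred. I lift it, carry it to the tray and turn it.

Call:
step_arm(
  moves=[
    [[0,0,0,0,0,-0.4,1],[0,0,0,0,0,-1,1],[0,0,0,0,0,-1,1],[0,0,0,0,0,-1,1],[0,0,0,0,0,-1,1],[0,0,0,0,0,-1,1],[0,0,0,0,0,-0.6,1],[0,0,1,0,0,0,1],[0,0,1,0,0,0,1],[0,0,1,0,0,0,1],[0,0,1,0,0,0,1],[0,0,1,0,0,0,1],[0,0,1,0,0,0,1],[0,0,1,0,0,0,1],[0,0,1,0,0,0,1],[0,0,0.74,0,0,0,1],[0,0,0,0,0,0,1]],
  ],
)

```text
time: 32.9
tool_pos: [0.3931, -0.2387, 0.152]
tool_rot: [0.721, 0.693, -0.0, -0.0]
ft_force: [0.4, 0.2, -1.1]
gripper_width: 0.0436
gripper_force: 15.0
```

Run:
```python
from h import *
tplan(.0395,.15)
```

```text
t 32.9 pos [ 0.3931 -0.2387  0.152 ] turn [-0.004 -0.     0.016] shift [1.297 7.362 0.08 ]
```

Call:
step_arm(
  moves=[
    [[0,0,0,0.18,1,0,1],[0,0,0,0.18,1,0,1],[0,0,0,0.18,1,0,1],[0,0,0,0.18,1,0,1],[0,0,0,0.18,1,0,1],[0,0,0,0.18,1,0,1],[0,0,0,0.18,1,0,1],[0,0,0,0.05,0.4,0.5,1],[0,0,0,0,0,1,1],[0,0,0,0,0,1,1],[0,0,0,0,0,1,1],[0,0,0,0,0,0.5,1],[0,-0.7,0,0,0,0,1],[0,-0.65,0,0,0,0,1],[0,0,0,0,0,0,1]],
  ],
)

```text
time: 34.4
tool_pos: [0.5796, -0.2106, 0.052]
tool_rot: [0.718, 0.693, -0.051, 0.049]
ft_force: [-0.1, 0.4, -0.9]
gripper_width: 0.0433
gripper_force: 15.0
```

Run:
```python
from h import *
tplan(.0395,.0135,8.1)
```

```text
t 34.4 pos [ 0.5796 -0.2106  0.052 ] turn [ 0.005 -0.009  0.064] shift [ 0.08  -0.045  1.544]
```

Call:
step_arm(
  moves=[
    [[0,0,0,0.08,-0.04,0.6,1],[0,0,0,0,0,0.6,1],[0,0,0,0,0,0.2,1],[0,0,0,0,0,0.1,1],[0,0,0,0,0,0,1]],
  ],
)

```text
time: 34.9
tool_pos: [0.578, -0.2176, 0.0138]
tool_rot: [0.72, 0.691, -0.051, 0.048]
ft_force: [0.0, 0.2, -0.1]
gripper_width: 0.0435
gripper_force: 15.0
```

Run:
```python
from h import *
tplan(.0395,.0115,8.1)
```

```text
t 34.9 pos [ 0.578  -0.2176  0.0138] turn [-0.009 -0.005  0.003] shift [0.155 0.009 0.072]
```

Call:
step_arm(
  moves=[
    [[0,0,0,0.15,0,0,1],[0,0,0,0,0,0.05,1],[0,0,0,0,0,0.05,1],[0,0,0,0,0,0.02,1],[0,0,0,0,0,0,1]],
  ],
)

```text
time: 35.4
tool_pos: [0.5788, -0.2135, 0.0115]
tool_rot: [0.719, 0.691, -0.051, 0.049]
ft_force: [-1.1, 0.7, 1.5]
gripper_width: 0.0437
gripper_force: 15.0
```

Call:
step_arm(
  moves=[
    [[0,0,0,0,0,0.03,1],[0,0,0,0,0,0,1],[0,0,0,0,0,0,-0.4],[0,0,0,0,0,0,-0.4],[0,0,0,0,0,0,-0.4],[0,0,0,0,0,-0.3,-0.4],[0,0,0,0,0,-1,-0.4],[0,0,0,0,0,-1,-0.4],[0,0.65,0,0,0,-1,-0.4],[0,0.7,0,0,0,-1,-0.4],[0,0,0,0,0,-1,-0.4],[0,0,0,0,0,-1,-0.4],[0,0,0,0,0,-1,-0.4],[0,0,0,0,0,-1,-0.4]],
  ],
)

```text
time: 36.8
tool_pos: [0.5789, -0.2004, 0.2184]
tool_rot: [0.721, 0.693, 0.0, 0.0]
ft_force: [0.4, -0.3, -0.1]
gripper_width: 0.0608
gripper_force: 0.0
```

Run:
```python
from h import *
st=r.get_state(); print(st['tool_pos'],st['joint_positions'].round(2))
# knob pose: axes from knob-dial line
for c in("scene","side"):
    im=r.snapshot(c); cv2.imwrite(f"pics/{c}4.png",im)
    for q in("knob_grip","dial_mark","ctrl"): print(c,q,find(r.tip_of,q,c))
s=cv2.resize(cv2.imread("pics/side4.png")[100:215,220:340],None,fx=4,fy=4,interpolation=cv2.INTER_CUBIC)
t=cv2.resize(cv2.imread("pics/scene4.png")[225:340,150:270],None,fx=4,fy=4,interpolation=cv2.INTER_CUBIC)[:s.shape[0]]
t=cv2.resize(t,(300,460)) if 0 else t[:, :310]
cv2.imwrite("pics/k.png",np.hstack([s,t]))
```

```text
[ 0.57885445 -0.20039183  0.21839256] [ 0.79  0.47 -0.72  1.66  0.33  1.14 -0.06]
scene knob_grip [(0.52, [0.5228, 0.3042, 0.0966]), (0.36, [0.5767, -0.2164, 0.0148]), (0.34, [0.5784, -0.2156, 0.0084])]
scene dial_mark [(0.46, [0.5459, 0.0979, 0.0004]), (0.39, [0.5378, 0.2275, 0.0915]), (0.37, [0.5781, -0.3132, 0.0068])]
scene ctrl [(0.84, [0.5716, 0.2762, -0.0014]), (0.45, [0.4425, 0.0069, -0.0016])]
side knob_grip []
side dial_mark [(0.48, [0.5408, 0.228, 0.0926])]
side ctrl [(0.64, [0.5725, 0.2751, -0.0036])]
```

View pics/k.png

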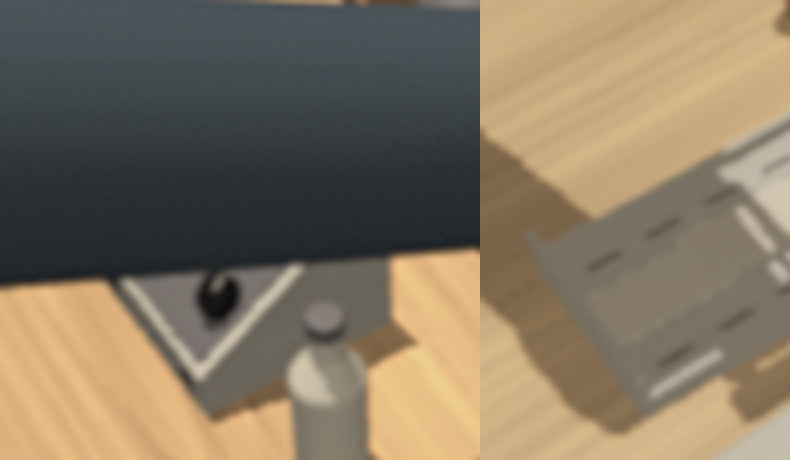

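Call:
step_arm(
  moves=[
    [[0,0,-1,0,0,-0.1,-0.4],[0,0,-1,0,0,-0.1,-0.4],[0,0,-1,0,0,-0.1,-0.4],[0,0,-1,0,0,-0.1,-0.4],[0,0,-1,0,0,-0.1,-0.4],[0,0,-1,0,0,-0.1,-0.4],[0,0,-1,0,0,-0.1,-0.4],[0,0,-1,0,0,-0.1,-0.4],[0,0,-1,0,0,-0.1,-0.4],[0,0,-1,0,0,0,-0.4],[0,0,-1,0,0,0,-0.4],[0,0,-1,0,0,0,-0.4],[0,0,-1,0,0,0,-0.4],[0,0,-1,0,0,0,-0.4],[0,0,-1,0,0,0,-0.4],[0,0,-0.4,0,0,0,-0.4]],
  ],
)

```text
time: 38.8
tool_pos: [0.5787, -0.2005, 0.2383]
tool_rot: [-0.002, 1.0, 0.001, -0.001]
ft_force: [0.4, 0.5, -0.5]
gripper_width: 0.0607
gripper_force: 0.0
```

Call:
step_arm(
  moves=[
    [[0,0,0,0.26,1,0,-0.4],[0,0,0,0.26,1,0,-0.4],[0,0,0,0.26,1,0,-0.4],[0,0,0,0.26,1,0,-0.4],[0,0,0,0.26,1,0,-0.4],[0,0,0,0.26,1,0,-0.4],[0,0,0,0.26,1,0,-0.4],[0,0,0,0.26,1,0,-0.4],[0,0,0,0.26,1,0,-0.4],[0,0,0,0.26,1,0,-0.4],[0,0,0,0.26,1,0,-0.4],[0,0,0,0.26,1,0,-0.4],[0,0,0,0.26,1,0,-0.4],[0,0,0,0.26,1,0,-0.4],[0,0,0,0.26,1,0,-0.4],[0,0,0,0.26,1,0,-0.4],[0,0,0,0.26,1,0,-0.4],[0,0,0,0.26,1,0,-0.4],[0,0,0,0.26,1,0,-0.4],[0,0,0,0.26,1,0,-0.4]],
  ],
)

```text
time: 40.8
tool_pos: [0.4479, 0.3, 0.2386]
tool_rot: [-0.001, 1.0, -0.0, -0.001]
ft_force: [0.4, -0.1, -0.1]
gripper_width: 0.0605
gripper_force: 0.0
```

Call:
step_arm(
  moves=[
    [[0,-1,0,0,0,0,-0.4],[0,-1,0,0,0,0,-0.4],[0,-1,0,0,0,0,-0.4],[0,-1,0,0,0,0,-0.4],[0,-1,0,0,0,0,-0.4],[0,-0.83,0,0,0,0,-0.4],[0,0,0,0,0,0,-0.4]],
  ],
)

```text
time: 41.5
tool_pos: [0.4457, 0.299, 0.2377]
tool_rot: [-0.003, 0.954, -0.001, 0.3]
ft_force: [-0.3, -0.3, -0.1]
gripper_width: 0.0607
gripper_force: 0.0
```

Run:
```python
from h import *
st=r.get_state(); p=pose('wrist',st); w=r.snapshot('wrist'); cv2.imwrite('pics/wk.png',w)
print(st['joint_positions'].round(2),find(r.tip_of,'knob_grip','wrist'),find(r.tip_of,'dial_mark','wrist'))
K=np.array([.5253,.3069,.0994]); print(proj(K,p),proj([.538,.227,.092],p))
plan(K,180,35,st=st)
for c in("scene","side"):
    cv2.imwrite(f"pics/{c}5.png",r.snapshot(c))
    for q in("large_centre","middle_centre","small_centre"):
      d=find(r.tip_of,q,c)[0]; print(c,q,d,R.from_euler('z',-TY,degrees=True).apply(np.array(d[1])-TR).round(4))
s=cv2.imread("pics/side5.png")[255:365,330:440]; t=cv2.imread("pics/scene5.png")[245:325,160:275]
s=cv2.resize(s,(320,320),interpolation=cv2.INTER_CUBIC);t=cv2.resize(t,(460,320),interpolation=cv2.INTER_CUBIC)
cv2.imwrite("pics/c.png",np.hstack([s,t]))
```

```text
[ 0.01  0.17 -1.03  2.15  0.99  0.8  -0.1 ] [(0.64, [0.5276, 0.3126, 0.0969])] [(0.61, [0.5367, 0.2284, 0.0889])]
[325.5917069  173.01821909] [258.99926051 175.37162101]
t 41.5 pos [0.4457 0.299  0.2377] turn [-0.002 -0.016  0.067] shift [0.565 0.315 6.359]
scene large_centre (0.72, [0.577, -0.3162, 0.008]) [-0.0626 -0.0029  0.008 ]
scene middle_centre (0.53, [0.5756, -0.2643, 0.0092]) [-0.0108  0.0006  0.0092]
scene small_centre (0.76, [0.5799, -0.2157, 0.0093]) [ 0.0379 -0.0016  0.0093]
side large_centre (0.79, [0.5738, -0.3178, 0.0088]) [-0.0644  0.0002  0.0088]
side middle_centre (0.69, [0.5766, -0.2589, 0.012]) [-0.0054 -0.0001  0.012 ]
side small_centre (0.56, [0.5781, -0.2123, 0.012]) [0.0412 0.0003 0.012 ]
```

View pics/wk.png

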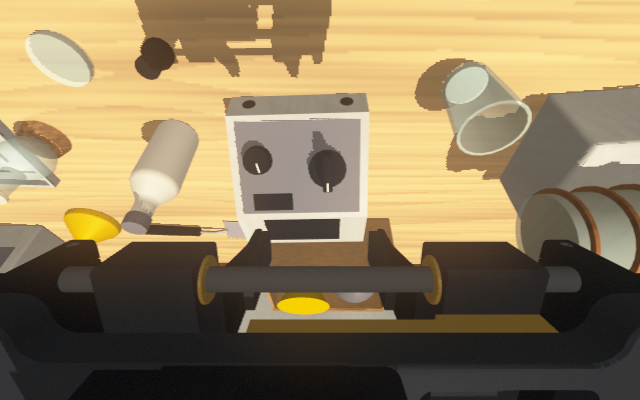

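View pics/c.png

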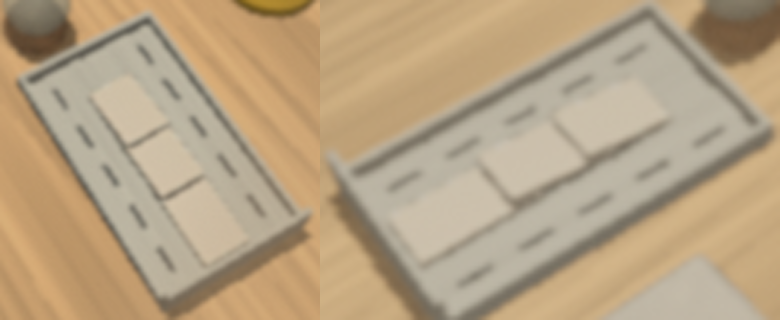

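All three plates are lapped in line and the stack looks right. In the wrist view the knob's wing is centred at about (327,171) and the dial at (257,160). The box is within about 2° of square, so I approach along the knob's axis.

Run:
```python
from h import *
z=R.from_euler('z',2,degrees=True).apply([np.sin(np.radians(35)),0,-np.cos(np.radians(35))])
plan(np.array([.5257,.3085,.099])+.008*z,182,35)
```

```text
t 42.05 pos [0.4488 0.2993 0.2394] turn [-0.187 -0.007 -0.271] shift [0.692 0.261 6.69 ]
```

Call:
step_arm(
  moves=[
    [[-0.19,0,-0.27,0,0,0,-0.4],[0,0,0,0.69,0.26,0,-0.4],[0,0,0,0,0,1,-0.4],[0,0,0,0,0,1,-0.4],[0,0,0,0,0,1,-0.4],[0,0,0,0,0,1,-0.4],[0,0,0,0,0,0.5,-0.4],[0,0,0,0,0,0,-0.4]],
  ],
)

```text
time: 42.85
tool_pos: [0.4989, 0.3067, 0.1354]
tool_rot: [-0.016, 0.954, 0.005, 0.299]
ft_force: [-0.7, 0.0, 0.4]
gripper_width: 0.061
gripper_force: 0.0
```

Run:
```python
from h import *
z=R.from_euler('z',2,degrees=True).apply([np.sin(np.radians(35)),0,-np.cos(np.radians(35))])
plan(np.array([.5257,.3085,.099])+.008*z,182,35); p=pose('wrist'); r.snapshot('wrist'); d=find(r.tip_of,'knob_grip','wrist');print(d)
```

```text
t 42.85 pos [0.4989 0.3067 0.1354] turn [-0.014 -0.033 -0.   ] shift [-0.044  0.033  2.128]
[(0.73, [0.5284, 0.3059, 0.0944]), (0.28, [0.4348, 0.1182, -0.0032])]
```

Call:
step_arm(
  moves=[
    [[0,0,0,0,0,0.7,-0.4],[0,0,0,0,0,0.7,-0.4],[0,0,0,0,0,0.5,-0.4],[0,0,0,0,0,0.2,-0.4],[0,0,0,0,0,0,-0.4]],
  ],
)

```text
time: 43.45
tool_pos: [0.5287, 0.3089, 0.0947]
tool_rot: [-0.017, 0.954, 0.006, 0.301]
ft_force: [-0.5, -0.8, -0.0]
gripper_width: 0.0609
gripper_force: 0.0
```

Call:
step_arm(
  moves=[
    [[0,0,0,0,0,0,1],[0,0,0,0,0,0,1],[0,0,0,0,0,0,1],[0,0,0,0,0,0,1],[0,0,0,0,0,0,1],[0,0,0,0,0,0,1],[0,0,0,0,0,0,1]],
  ],
  newtons=30,
)

```text
time: 44.15
tool_pos: [0.5287, 0.3088, 0.0943]
tool_rot: [-0.017, 0.954, 0.005, 0.301]
ft_force: [1.1, 0.3, 1.4]
gripper_width: 0.0131
gripper_force: 0.0
```

Call:
step_arm(
  moves=[
    [[0,0,0,0,0,0,1],[0,0,0,0,0,0,1]],
  ],
)

```text
time: 44.35
tool_pos: [0.5287, 0.3082, 0.0943]
tool_rot: [-0.017, 0.954, 0.005, 0.301]
ft_force: [-0.6, -1.4, 2.0]
gripper_width: 0.0107
gripper_force: 30.0
```

Run:
```python
from h import *
s=r.get_state(); print(s['joint_positions'].round(2),s['moment'],s['gripper_width'])
```

```text
[-0.14  0.53 -0.82  2.16  1.53  0.79 -0.48] [-0.26166177  0.50791016 -0.21015304] 0.010708216494931512
```

Call:
step_arm(
  moves=[
    [[0,0,1,0,0,0,1],[0,0,1,0,0,0,1],[0,0,1,0,0,0,1],[0,0,1,0,0,0,1],[0,0,1,0,0,0,1],[0,0,1,0,0,0,1],[0,0,1,0,0,0,1],[0,0,1,0,0,0,1],[0,0,1,0,0,0,1],[0,0,1,0,0,0,1],[0,0,1,0,0,0,1],[0,0,0.8,0,0,0,1]],
  ],
)

```text
time: 45.55
tool_pos: [0.5282, 0.3072, 0.0939]
tool_rot: [0.54, 0.786, 0.178, 0.242]
ft_force: [-3.6, -4.5, 3.5]
gripper_width: 0.0109
gripper_force: 30.0
```

```bash
cat > k.py <<'E'
from h import *
s=r.get_state(); A=R.from_quat([-0.017,0.954,0.005,0.301]); B=R.from_quat(s['tool_rot'])
a=B.as_matrix()[:,2]; print(s['time'],'turned',(A.inv()*B).as_rotvec(degrees=True).round(2),'axis moment',s['moment']@a,'F',s['ft_force'].round(1),s['tool_pos'].round(4),s['gripper_width'],s['joint_positions'].round(2))
E
python3 k.py
```

```text
45.55 turned [ 1.600e-01 -2.000e-02  7.101e+01] axis moment -0.12593164321985173 F [-3.6 -4.5  3.5] [0.5282 0.3072 0.0939] 0.010939121005749773 [-0.13  0.54 -0.84  2.16  1.53  0.8  -1.72]
```

Already at about 71°, so I turn a little past the 74.5° stop and hold there.

Call:
step_arm(
  moves=[
    [[0,0,0.5,0,0,0,1],[0,0,0.3,0,0,0,1],[0,0,0,0,0,0,1]],
  ],
)

```text
time: 45.85
tool_pos: [0.5281, 0.3072, 0.0939]
tool_rot: [0.571, 0.764, 0.187, 0.235]
ft_force: [-3.4, -4.1, 3.5]
gripper_width: 0.0112
gripper_force: 30.1
```

```bash
python3 k.py
```

```text
45.85 turned [ 1.500e-01 -3.000e-02  7.555e+01] axis moment -0.3409054888293405 F [-3.4 -4.1  3.5] [0.5281 0.3072 0.0939] 0.011222136681772951 [-0.13  0.54 -0.84  2.16  1.53  0.8  -1.8 ]
```

Call:
step_arm(
  moves=[
    [[0,0,0,0,0,0,1],[0,0,0,0,0,0,1],[0,0,0,0,0,0,1],[0,0,0,0,0,0,1],[0,0,0,0,0,0,1],[0,0,0,0,0,0,1]],
  ],
)

```text
time: 46.45
tool_pos: [0.5281, 0.3072, 0.0938]
tool_rot: [0.571, 0.764, 0.187, 0.235]
ft_force: [-4.3, -3.8, 4.0]
gripper_width: 0.0107
gripper_force: 30.1
```

Call:
step_arm(
  moves=[
    [[0,0,0,0,0,0,-0.5],[0,0,0,0,0,0,-0.5],[0,0,0,0,0,0,-0.5],[0,0,0,0,0,0,-0.5],[0,0,0,0,0,0,-0.5],[0,0,0,0,0,0,-0.5],[0,0,0,0,0,0,-0.5],[0,0,0,0,0,-0.5,-0.5],[0,0,0,0,0,-1,-0.5],[0,0,0,0,0,-1,-0.5],[0,0,0,0,0,-1,-0.5],[0,0,0,0,0,-1,-0.5],[0,0,0,0,0,0,-0.5]],
  ],
)

```text
time: 47.75
tool_pos: [0.4633, 0.3095, 0.1898]
tool_rot: [0.569, 0.764, 0.192, 0.235]
ft_force: [0.9, 0.7, 0.3]
gripper_width: 0.0652
gripper_force: 0.0
```

Run:
```python
from h import *
print(r.get_state()['gripper_width'])
w=r.snapshot('wrist'); s=r.snapshot('side'); 
a=cv2.resize(w,(480,300)); b=cv2.resize(s[220:365,300:450],(310,300),interpolation=cv2.INTER_CUBIC)
cv2.imwrite('pics/end.png',np.hstack([a,b]))
for q in("large_centre","middle_centre","small_centre"):
  d=find(r.tip_of,q,"side")[0]; print(q,d,R.from_euler('z',-TY,degrees=True).apply(np.array(d[1])-TR).round(4))
```

```text
0.06517037610967172
large_centre (0.65, [0.5769, -0.3134, 0.0103]) [-0.0598 -0.0027  0.0103]
middle_centre (0.61, [0.578, -0.2566, 0.0128]) [-0.003  -0.0014  0.0128]
small_centre (0.77, [0.578, -0.2156, 0.0134]) [0.0379 0.0003 0.0134]
```

View pics/end.png

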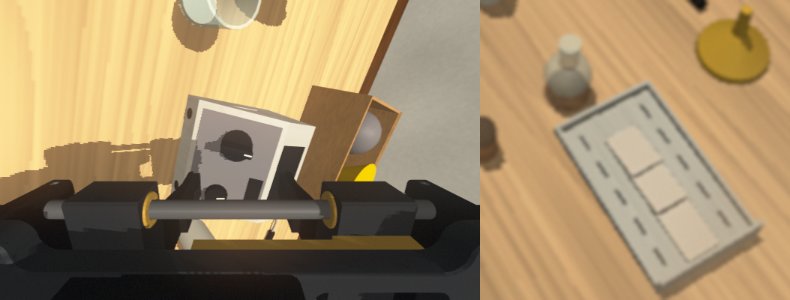

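The knob's wing at (236,146) is back at rest, pointing up the slope. The plates are still lapped and the gripper is clear of everything.

```bash
python3 -c "
from h import *
print(r.hand_in())"
```

```text
the job is handed in; nothing more can be done
None
```

I handed the job in at about 48 s: the three plates lie lapped in the tray, and the knob was turned to its stop, held for over half a second and released, and it sprang back. The first grasp of the largest plate closed on nothing and was repeated, without moving the plate. The hand-in returned no verdict.

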